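Click the week wheel on to its mark

ROBOT

A 7-joint arm with a two-finger parallel gripper is mounted at the origin on the work surface. World frame = base frame: x ahead of the robot, y to its left, z up, the work surface at z = 0. Lengths are in m, angles in rad, forces in N, time in s.
With the tool pointing down it reaches from about 0.425 to 0.925 m from the base axis. Payload 6.8 kg.
Tool frame: the origin (TCP) lies at the very end of the fingers, on their centre line; the grasp point (between the pads) lies r.pinch_z behind it (r.pinch_z is the distance from the TCP to the grasp point, in m); z points along the fingers, y is the line along which they close (so a half turn about z gives the same grasp; the last joint's range is limited). The gripper opens to 85 mm and grips with 20 to 120 N. Pads are 22 mm wide; open, the fingers measure 114 mm over their backs; the gripper's body (76 mm by 85 mm) begins 54 mm behind the grasp point. The pads swing forward as they close: fully open they stand 13 mm farther back than shut.
Start: joints at [-1.343, 0.477, 0.022, 1.555, -0.011, 1.109, -0.083], TCP at [0.222, 0.637, 0.231] pointing down, gripper open.
Joint ranges: [-2.96, 2.96], [-0.34, 2.1], [-1.41, 1.46], [0.24, 2.44], [-1.37, 4.51], [0.17, 1.92], [-2.96, 2.96]. Speed limits (rad/s): [2.39, 2.39, 3.14, 3.14, 3.14, 3.14, 3.14].

INTERFACE

Orientations are given as a rotation vector (axis times angle).
In Python, from bench import status, grab_frame, camera_model, r gives the robot as it stands. The module is installed in compiled form; this text tells all that it offers.
- The arm moves only by the shell command python3 -m creep 'ROWS' [FORCE]. ROWS is text: rows parted by semicolons, each of 7 numbers parted by spaces: the turn, a rotation vector about the tool's x, y, z in rad, then the shift along the tool's x, y, z in mm, then the opening, from -1 (shut) to 1 (fully open). In form: rx ry rz tx ty tz fingers; .... A call has 1 to 10 rows; each row is the pose to reach, as a shift and turn from the pose commanded when the call began, along the tool's axes at that moment; what a row does not reach only later rows make up. A row lasts 1/8 s, in which the tool goes at most 62.5 mm and 10.7 degrees, less where a joint would pass 70% of its speed; a pose out of reach is approached as far as the arm can. A call with a gripper value outside its range is refused whole. The fingers move at their own pace and stop on an object; FORCE is the grip in N (left out, the last holds). Time passes only in rows, so rows that repeat a pose let the fingers close. It gives the time, the measured TCP pose, the force, the opening and the grip force at its end, in the units of the state.
- status.get_obs(): the state, without advancing time (a new reading comes with each control period).
- grab_frame(name): name is "scene" or "top"; returns (picture, depth): 400x640x3 uint8, red, green, blue; 400x640 float32, m along the optical axis (not along the pixel's ray), 0 where there is no reading.
- camera_model(name): a dict with "K" (3x3 intrinsics, pixels), "rvec" (rotation vector, rad) and "tvec" (3), from world to camera coordinates, as OpenCV has them. Camera axes: x right, y down, z forward; pixel columns grow to the right and rows downward; lengths in m; the calibration is good to about 2 mm. A picture is of the moment at which its call begins. camera_model takes no time and is no camera call.
- r.hand_in(): hands the job in; it is judged then, once.
The state is a dict: "clock": time; "joints": joint angles; "qvel": joint speeds; "tau": joint torques, N m; "tcp_pos": TCP position; "orientation": TCP orientation; "contact_force": force on the tool from outside, world axes, zero at the start; "moment": the same for the moment, N m; "grip_width": finger opening in m; "gripper_force": force on a finger pad.
Only numpy, scipy, OpenCV 4.12 (cv2) and the standard library are available. Lean on these libraries where they do the work, as an engineer would, in place of code of your own. Each camera call takes 0.05 s, during which the arm holds its last target. There are 200 camera calls.

TASK

The seven-day reminder wheel clamped in the bench vise has fallen behind. With a fingertip, gently flick the wheel's edge clockwise (seen from above), one click after another, until its single long tab rests at the upright pointer, and do not let it run past the pointer or turn back. Grip and lift nothing, and leave the small things on the bench where they are.

Things in the scene. Friction and masses are not known exactly. Their poses are not given: they have to be found in the camera images.
- week_turn (a joint): angle of the wheel about its upright axis, rad: 0 with the long tab at the pointer; grows clockwise seen from above. It clicks into rest every 0.898 rad (7 clicks a turn); it starts near -3.59, -2.69 or -1.80. Pushed over about 0.5 rad from a rest, it springs on into the next rest by itself; this takes about 2 N at a tab's tip. A stop bars it below -4.0.
- wheel_axis (a point): centre of the wheel's top face, 127 mm above the bench; fixed to the vise; z up, x axis level from the axis to the pointer (away from the robot within 35 degrees). Under the wheel: an aluminium drum of 38 mm radius, and below 80 mm height a cast-iron vise with green jaws, its handle reaching 90 mm from the axis on the side away from the pointer.
- long_tab_tip (a point): middle of the end of the long tab, on its top edge, 80 mm from the wheel's axis; turns with the wheel
- pointer_tip (a point): top of the fixed black upright pointer post, 92 mm from the wheel's axis and 13 mm above the wheel's top face; the post is 6 x 10 mm thick and is carried by an arm that passes under the wheel 86 to 94 mm above the bench
- week_wheel: flat brass star wheel; origin on the axis at its underside (115 mm up), x along the long tab, z up. Hub of 30 mm radius, 7 radial tabs every 51.4 degrees, 9 mm wide, 12 mm thick, flush with the hub. Six tabs end 66 mm from the axis, the long one at 80 mm. Gap between tabs 57 mm from the axis: 40 mm. At joint value q tab k lies at angle k*0.898 - q from the pointer, counter-clockwise.
- processor: loose grey cochlear sound processor with its coil, about 75 x 55 x 9 mm, lying beside the vise; origin on the bench below its body
- tweezers: loose steel tweezers 120 mm long, 8 mm high; origin on the bench below the middle
- denture_cup_mid (a point): centre, half-way up, of a loose open blue plastic denture cup, 84 mm across the rim, 66 mm high
- dome_vial_mid (a point): centre, half-way up, of a loose clear vial with a white cap, 31 mm across, 54 mm high
- cream_jar: loose white jar, 52 mm across, 50 mm high; origin at the centre of its underside
- cleaning_brush: loose small white brush with a black head, 120 mm long, 10 mm high; origin on the bench near its middle

How it is judged:
At the end, for the whole second after the job is handed in: The long tab rests at the pointer (within 0.12 rad, in its click) and is still; the six loose things are within 15 mm of where they started (value of joint week_turn between -0.12 and 0.12 rad and velocity of joint week_turn between -0.1 and 0.1 rad/s and distance of each of processor, tweezers, denture_cup_mid, dome_vial_mid, cream_jar, cleaning_brush from where it was at the start of the episode below 0.015 m); the robot touches nothing.
It fails at once if the wheel ran past the pointer (more than 0.35 rad) (value of joint week_turn above 0.35 rad).
It fails at once if the wheel was turned back (counter-clockwise out of a rest by over 0.3 of a click) (velocity of joint week_turn below -0.3 rad/s and (value of joint week_turn between -3.09672 and -2.96208 rad or value of joint week_turn between -2.19912 and -2.06448 rad or value of joint week_turn between -1.30152 and -1.16688 rad or value of joint week_turn between -0.40392 and -0.26928 rad)).
It fails at once if the wheel was pinched or pushed roughly (over 15 N) (contact force between the fingers and week_wheel above 15 N).
It fails at once if the wheel was pushed with the arm instead of the fingers (contact force between the arm and week_wheel above 2 N).
It fails at once if a loose thing on the bench was shifted or lifted (over 15 mm) (distance of any of processor, tweezers, denture_cup_mid, dome_vial_mid, cream_jar, cleaning_brush from where it was at the start of the episode above 0.015 m).
It also fails if it takes over 54 s, if anything falls off the work surface, if the arm or the gripper's body presses on something with over 40 N, if the wrist force passes 120 N, or if a joint passes its speed limit or range.

## Working session

There is one attempt and no reset: what is moved stays moved. The work goes in short steps, Python scripts to look and compute and a shell command to move; the robot and the scene stay as the last step left them, time stands still between calls to the robot, and variables do not carry over. Pictures are saved under pics/ and viewed, at most 10 in all, crops included, and the job is handed in when it is done.

```bash
mkdir -p pics; cat > h.py <<'E'
import numpy as np, cv2
from bench import status, grab_frame, camera_model, r
def cam(n):
    m=camera_model(n);R=cv2.Rodrigues(np.array(m["rvec"],float))[0];return np.array(m["K"]),R,np.array(m["tvec"],float).ravel()
def ray(n,u,v,z):
    K,R,t=cam(n);d=R.T@np.linalg.inv(K)@np.array([u,v,1.]);c=-R.T@t;return c+d*(z-c[2])/d[2]
def cloud(n,D):
    K,R,t=cam(n);v,u=np.mgrid[:400,:640];p=np.stack([(u-K[0,2])/K[0,0]*D,(v-K[1,2])/K[1,1]*D,D],-1);return (p-t)@R
def proj(n,p):
    K,R,t=cam(n);q=K@(R@np.array(p)+t);return q[:2]/q[2]
E
python3 - <<'E'
from h import *
for n in("top","scene"):
    im,D=grab_frame(n);cv2.imwrite(f"pics/{n}0.png",im[...,::-1]);np.savez(f"pics/{n}0.npz",im=im,D=D)
    K,R,t=cam(n);print(n,-R.T@t,K[0,0])
o=status.get_obs();print(o["clock"],o["tcp_pos"],o["orientation"],r.pinch_z,o["contact_force"])
E
```

```text
top [0.52499969 0.06541134 0.90963479] 388.065719208648
scene [ 1.2341462  -0.53183279  0.80369838] 433.9132251207241
0.1 [0.22226702 0.63681507 0.2304367 ] [-5.24908618e-01 -3.09729843e+00  2.49992541e-03] 0.0187 [ 0.01450218  0.58760754 -0.00736179]
```

View pics/top0.png

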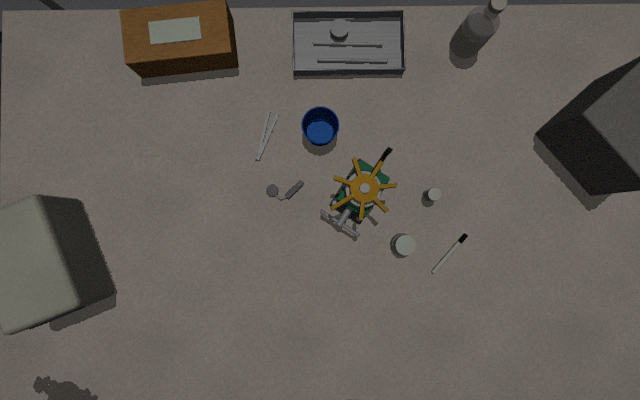

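View pics/scene0.png

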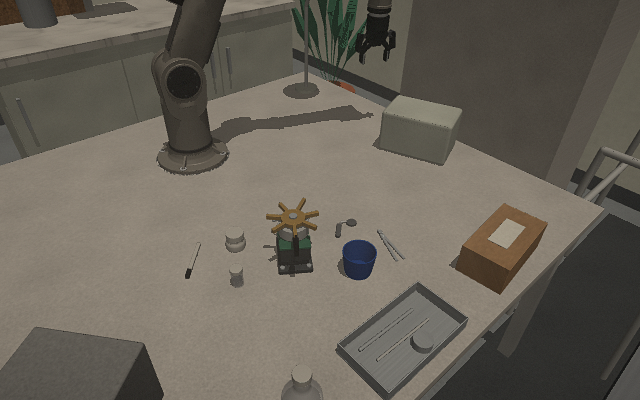

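The top view shows the brass wheel at about (365,188), the pointer at (386,155), the vise handle at (340,222), the cup at (320,126), the vial at (433,195) and the jar at (404,245). The scene view shows the wheel at (292,216), with the post in front of it. Next I measure the wheel.

```bash
cat >> h.py <<'E'
def tabs(im,D=None,n="top"):
    h=cv2.cvtColor(im,cv2.COLOR_RGB2HSV);m=((h[...,0]>10)&(h[...,0]<30)&(h[...,1]>120)&(h[...,2]>60))
    v,u=np.nonzero(m);k=(u>320)&(u<410)&(v>140)&(v<240)
    return u[k],v[k],np.array([ray(n,a,b,.127)[:2] for a,b in zip(u[k],v[k])])
E
python3 - <<'E'
from h import *
z=np.load("pics/top0.npz");im,D=z["im"],z["D"]
u,v,P=tabs(im);print(len(P))
C=cloud("top",D);h=C[v,u,2];print("h",np.percentile(h,[5,50,95]))
# hub: silver/white centre, and circle fit using inner
c=P.mean(0)
for _ in range(10):   # centroid over r<50 mm, hub+tabs nearly symmetric
    c=P[np.linalg.norm(P-c,axis=1)<.06].mean(0)
print("axis",c,proj("top",[*c,.127]))
d=P-c;rr=np.linalg.norm(d,axis=1);a=np.degrees(np.arctan2(d[:,1],d[:,0]))
# phase of 7-fold
k=(rr>.036)&(rr<.062);ph=np.degrees(np.angle(np.exp(7j*np.radians(a[k])).sum()))/7;print("phase",ph)
for i in range(7):
    b=ph+i*360/7;s=abs((a-b+180)%360-180)<12;print(round((b+180)%360-180,1),"max r",np.sort(rr[s])[-3:]*1e3)
# pointer: dark pixels near
g=im.max(2);vv,uu=np.nonzero(g<40);k=(uu>340)&(uu<410)&(vv>140)&(vv<240)
H=C[vv[k],uu[k],2];q=(H>.128)&(H<.15);print("ptr n",q.sum(),C[vv[k],uu[k]][q].mean(0) if q.any() else 0)
Q=C[130:250,300:470];kk=(Q[...,2]>.131)&(Q[...,2]<.16);print(kk.sum(),Q[kk].round(3)[:20])
for n,(a,b,zz) in dict(cup=(320,121,.066),vial=(434,193,.054),jar=(404,244,.05),proc=(293,189,.009),handle=(340,222,.06)).items(): print(n,ray("top",a,b,zz).round(3))
cv2.imwrite("pics/crop.png",cv2.resize(im[130:250,300:460,::-1],None,fx=5,fy=5,interpolation=cv2.INTER_CUBIC))
E
```

```text
1136
h [0.12325955 0.12610401 0.1284196 ]
axis [ 0.59927566 -0.03469436] [363.66332145 188.06705802]
phase 17.420532594934432
17.4 max r [63.72399897 64.29586092 64.93367711]
68.8 max r [63.03797968 63.49426064 64.17418335]
120.3 max r [76.6380335  77.05555813 77.67476253]
171.7 max r [64.81196202 64.95861427 65.16773707]
-136.9 max r [63.40626003 64.73744682 64.76852497]
-85.4 max r [64.63587933 65.91662362 66.34192701]
-34.0 max r [65.20992929 65.77039512 66.45085635]
ptr n 22 [ 0.67287729 -0.08469832  0.13837016]
51 [[ 0.68  -0.084  0.138]
 [ 0.68  -0.086  0.139]
 [ 0.678 -0.082  0.139]
 [ 0.678 -0.084  0.14 ]
 [ 0.677 -0.086  0.14 ]
 [ 0.678 -0.088  0.14 ]
 [ 0.677 -0.09   0.141]
 [ 0.677 -0.081  0.134]
 [ 0.676 -0.082  0.138]
 [ 0.676 -0.084  0.138]
 [ 0.675 -0.086  0.141]
 [ 0.676 -0.089  0.137]
 [ 0.676 -0.09   0.138]
 [ 0.676 -0.092  0.139]
 [ 0.674 -0.084  0.14 ]
 [ 0.673 -0.086  0.142]
 [ 0.674 -0.088  0.14 ]
 [ 0.674 -0.09   0.14 ]
 [ 0.671 -0.081  0.142]
 [ 0.672 -0.084  0.139]]
cup [0.755 0.05  0.066]
vial [ 0.592 -0.2    0.054]
jar [ 0.481 -0.131  0.05 ]
proc [0.612 0.115 0.009]
handle [0.532 0.011 0.06 ]
```

View pics/crop.png

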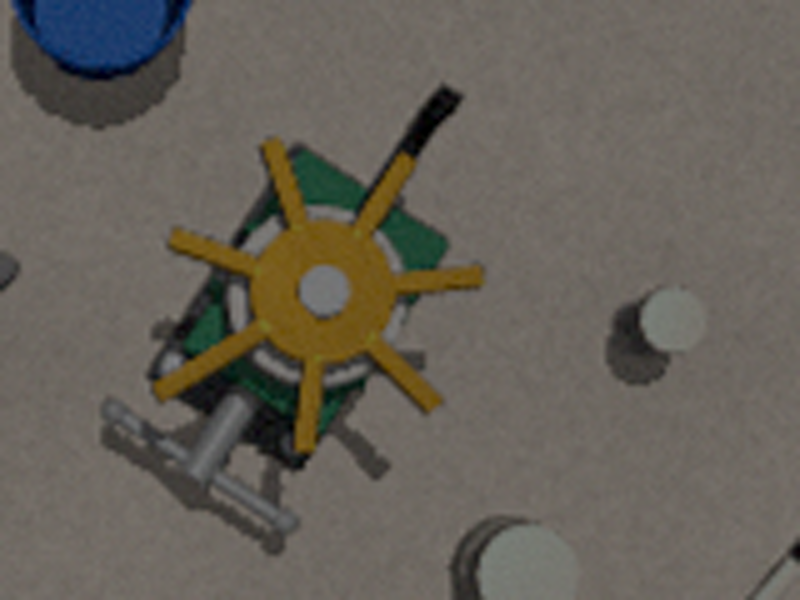

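The crop shows the wheel in a rest, with a short tab at the pointer and the long tab at lower left (crop 160,390), about 154° counter-clockwise of the pointer. So q ≈ -2.69 and three clicks are needed. The pointer radius measures 92 mm and the height 127 mm, both as given. I'll work in the open slot at about 94.6°, on the robot's left, and check the route for obstacles.

```bash
cat >> h.py <<'E'
AX=np.array([.599,-.0355])
def go(rad,ang,z):  # row to reach pose: y outward at ang(deg), from current measured pose
    from scipy.spatial.transform import Rotation as Ro
    o=status.get_obs();R0=Ro.from_rotvec(o["orientation"]);a=np.radians(ang)
    y=np.array([np.cos(a),np.sin(a),0]);zz=np.array([0,0,-1.]);x=np.cross(y,zz)
    Rt=Ro.from_matrix(np.stack([x,y,zz],1));p=np.array([*(AX+rad*y[:2]),z])
    return np.r_[(R0.inv()*Rt).as_rotvec(),R0.inv().apply(p-o["tcp_pos"])*1e3].round(3)
E
python3 - <<'E'
from h import *
z=np.load("pics/top0.npz");C=cloud("top",z["D"])
Q=C[190:335,0:120].reshape(-1,3);Q=Q[(Q[:,2]>.03)&(Q[:,2]<.5)];print("box",Q.min(0),np.percentile(Q,99,axis=0))
print(go(.12,94.6,.231),go(.12,94.6,.112)); print(AX+.12*np.array([np.cos(1.651),np.sin(1.651)]))
E
```

```text
box [0.3274433  0.52512562 0.03000163] [0.59387754 0.67262274 0.15197534]
[-2.00000e-03 -0.00000e+00 -4.16000e-01 -5.28716e+02 -4.00884e+02
  1.48000e-01] [-2.00000e-03 -0.00000e+00 -4.16000e-01 -5.28700e+02 -4.00694e+02
  1.19148e+02]
[0.58938587 0.08411425]
```

```bash
python3 -m creep '0 0 0 -20 -15 0 -1; 0 0 0 -55 -42 0 -1; 0 0 0 -95 -72 0 -1; 0 0 -0.08 -135 -102 0 -1; 0 0 -0.16 -175 -133 0 -1; 0 0 -0.24 -215 -163 0 -1; 0 0 -0.32 -255 -193 0 -1; 0 0 -0.4 -295 -224 0 -1; 0 0 -0.416 -335 -254 0 -1; 0 0 -0.416 -370 -280 0 -1' 20
python3 -c "
from h import *
print(go(.12,94.6,.231),go(.12,94.6,.112))"
```

```text
clock: 1.35
tcp_pos: [0.4802, 0.249, 0.2311]
orientation: [0.125, -3.139, 0.001]
contact_force: [0.1, -0.1, 0.4]
grip_width: -0.0002
gripper_force: 0.0
[-0.00000e+00 -0.00000e+00 -1.00000e-03 -9.57670e+01 -1.73004e+02
  1.20000e-01] [-0.00000e+00 -0.00000e+00 -1.00000e-03 -9.58070e+01 -1.72962e+02
  1.19120e+02]
```

```bash
python3 -m creep '0 0 0 -24 -43 0 -1; 0 0 0 -48 -86 0 -1; 0 0 0 -72 -130 0 -1; 0 0 0 -96 -173 0 -1; 0 0 0 -96 -173 30 -1; 0 0 0 -96 -173 60 -1; 0 0 0 -96 -173 90 -1; 0 0 0 -96 -173 110 -1; 0 0 0 -96 -173 119 -1; 0 0 0 -96 -173 119 -1'
python3 -c "
from h import *
for n in('top','scene'):
    im,D=grab_frame(n);np.savez('pics/%s1.npz'%n,im=im,D=D)
    u,v=proj(n,[*AX,.12]).astype(int);cv2.imwrite('pics/%s1.png'%n,cv2.resize(im[v-55:v+55,u-70:u+70,::-1],None,fx=4,fy=4))
print(go(.12,94.6,.112),go(.066,94.6,.112))"
python3 -c "
import cv2,numpy as np
cv2.imwrite('pics/both1.png',np.vstack([cv2.imread('pics/%s1.png'%n)[:,:] for n in('top','scene')])[:, :][::1][:880:1] if 0 else cv2.resize(np.hstack([cv2.imread('pics/%s1.png'%n) for n in('top','scene')]),(800,314)))"
```

```text
clock: 2.6
tcp_pos: [0.5887, 0.0862, 0.1119]
orientation: [0.126, -3.138, 0.0]
contact_force: [0.2, -0.1, -0.1]
grip_width: 0.0004
gripper_force: 0.0
[ 0.000e+00  1.000e-03 -0.000e+00  4.210e-01 -2.208e+00  1.078e+00] [ 0.0000e+00  1.0000e-03 -0.0000e+00  4.1200e-01 -5.6208e+01  1.0660e+00]
```

View pics/both1.png

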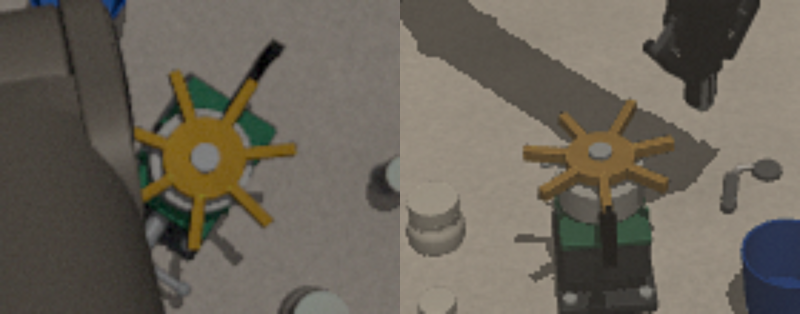

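The wheel hasn't moved, and the closed fingertip is beside the open slot (scene half, about 700,100). Now I insert the fingertip.

```bash
python3 -m creep '0 0 0 0 -12 0 -1; 0 0 0 0 -24 0 -1; 0 0 0 0 -36 0 -1; 0 0 0 0 -48 0 -1; 0 0 0 0 -60 0 -1; 0 0 0 0 -60 0 -1; 0 0 0 0 -60 0 -1'
cat > look.py <<'E'
import sys;from h import *
k=sys.argv[1];out=[]
for n in('top','scene'):
    im,D=grab_frame(n);np.savez('pics/%s%s.npz'%(n,k),im=im,D=D)
    u,v=proj(n,[*AX,.12]).astype(int);out.append(cv2.resize(im[v-50:v+50,u-65:u+65,::-1],(400,308)))
cv2.imwrite('pics/both%s.png'%k,np.hstack(out))
E
python3 look.py 2; python3 -c "
from h import *
print(go(.062,94.6,.112),status.get_obs()['contact_force'])"
```

```text
clock: 3.58
tcp_pos: [0.5938, 0.0269, 0.1122]
orientation: [0.126, -3.139, -0.001]
contact_force: [-0.2, -0.7, -0.3]
grip_width: -0.0001
gripper_force: 0.0
[ 0.    -0.     0.001 -0.128 -0.958  0.247] [-0.40979099 -0.6243352   1.11644701]
```

View pics/both2.png

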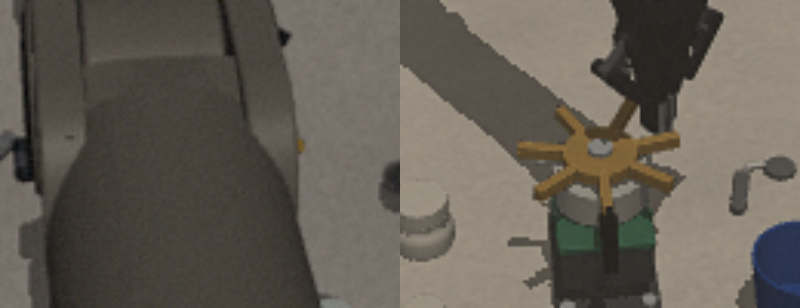

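The scene half shows the fingertip in the slot at (655,120), behind the tab that points to upper right, and the wheel hasn't moved. Now the first arc.

```bash
python3 -m creep '0 0 0.1 -6 0 0 -1; 0 0 0.2 -12 -1 0 -1; 0 0 0.28 -17 -2.5 0 -1; 0 0 0.36 -22 -4 0 -1; 0 0 0.44 -26.5 -6 0 -1; 0 0 0.52 -31 -8 0 -1; 0 0 0.6 -35 -11 0 -1; 0 0 0.68 -39 -14 0 -1; 0 0 0.75 -42 -16.5 0 -1; 0 0 0.75 -42 -16.5 0 -1'
cat > q.py <<'E'
import sys;from h import *
# wheel phase from the scene camera: brass pixels cast on z=.127
def phase(f):
    z=np.load(f);im,D=z['im'],z['D'];h=cv2.cvtColor(im,cv2.COLOR_RGB2HSV);C=cloud('scene',D)
    m=(h[...,0]>10)&(h[...,0]<30)&(h[...,1]>110)&(C[...,2]>.119)&(C[...,2]<.135)&(np.hypot(C[...,0]-AX[0],C[...,1]-AX[1])<.09)
    v,u=np.nonzero(m);P=np.array([ray('scene',a,b,.127)[:2] for a,b in zip(u,v)])-AX
    rr=np.hypot(*P.T);a=np.arctan2(P[:,1],P[:,0]);k=(rr>.038)&(rr<.062)
    far=np.degrees(a[rr>.0715])
    return np.degrees(np.angle(np.exp(7j*a[k]).sum()))/7,len(P),(np.median(far) if len(far) else None,len(far),rr.max())
for f in sys.argv[1:]: print(f,phase(f))
E
python3 look.py 3; python3 q.py pics/scene0.npz pics/scene2.npz pics/scene3.npz; python3 -c "
from h import *
print(go(.062,94.6-51.4,.112))"
```

```text
clock: 4.92
tcp_pos: [0.6371, 0.0139, 0.1121]
orientation: [-1.031, -2.968, 0.0]
contact_force: [-1.0, -0.0, -0.7]
grip_width: -0.0004
gripper_force: 0.0
pics/scene0.npz (np.float64(17.245659812290487), 675, (np.float64(120.70223988564382), 8, np.float64(0.07726491799472893)))
pics/scene2.npz (np.float64(17.325493917820047), 659, (np.float64(-78.83501498113915), 1, np.float64(0.07246414169490219)))
pics/scene3.npz (np.float64(18.15360780315658), 623, (np.float64(-58.0594354510883), 2, np.float64(0.07359038366942428)))
[ -0.     -0.      0.149 -10.092  -0.964   0.16 ]
```

View pics/both3.png

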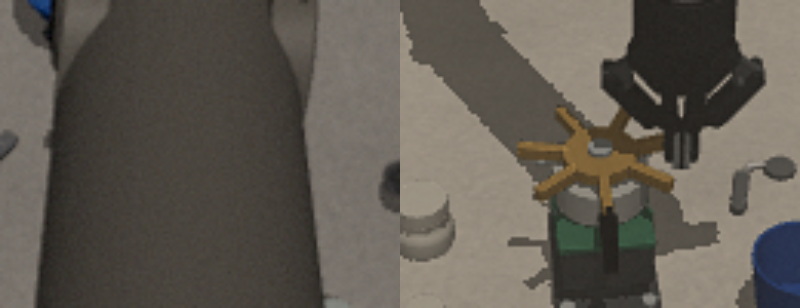

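The finger has passed the spot where the 68.8° tab was, and the phase is back at a rest (18°), so that's one click. Next I centre the finger in the slot, back out radially, and look.

```bash
python3 -m creep '0 0 0.08 -5 -0.5 0 -1; 0 0 0.149 -10 -1 0 -1; 0 0 0.149 -12 13 0 -1; 0 0 0.149 -14 27 0 -1; 0 0 0.149 -16 41 0 -1; 0 0 0.149 -19 60 0 -1; 0 0 0.149 -19 60 0 -1'
python3 look.py 4; python3 q.py pics/scene4.npz; python3 -c "
from h import *
print(go(.125,94.6,.112))"
```

```text
clock: 5.9
tcp_pos: [0.6902, 0.0511, 0.112]
orientation: [1.245, 2.884, 0.002]
contact_force: [-0.7, 0.4, -0.8]
grip_width: -0.0
gripper_force: 0.0
pics/scene4.npz (np.float64(17.529926961713958), 700, (np.float64(65.65221614534381), 9, np.float64(0.07697894664798675)))
[-1.0000e-03 -0.0000e+00 -8.9800e-01  9.7875e+01 -4.5234e+01  5.1000e-02]
```

View pics/both4.png

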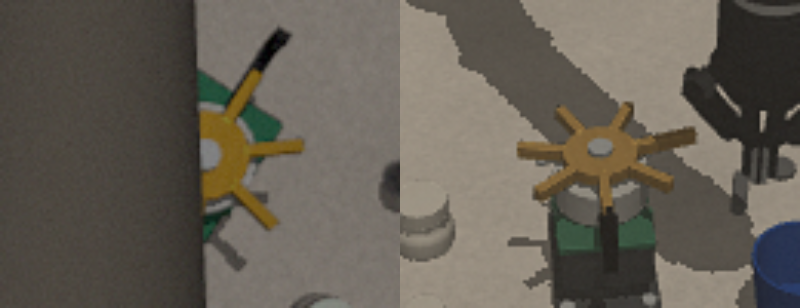

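The long tab is now at 68.8° (scene half, 690,135), so one click is confirmed and two remain. I return the finger and re-insert it behind the long tab.

```bash
python3 -m creep '0 0 -0.17 21 -2 0 -1; 0 0 -0.34 42 -7 0 -1; 0 0 -0.51 61 -16 0 -1; 0 0 -0.68 79 -27 0 -1; 0 0 -0.84 93 -41 0 -1; 0 0 -0.898 98 -46 0 -1; 0 0 -0.898 98 -46 0 -1; 0 0 -0.898 86 -55 0 -1; 0 0 -0.898 74 -65 0 -1; 0 0 -0.898 62 -74 0 -1'
python3 -c "
from h import *
print(go(.062,94.6,.112))"
```

```text
clock: 7.25
tcp_pos: [0.593, 0.0412, 0.1122]
orientation: [0.122, -3.139, 0.001]
contact_force: [0.8, 0.5, 0.5]
grip_width: -0.0003
gripper_force: 0.0
[-1.0000e-03 -0.0000e+00 -3.0000e-03  1.0700e-01 -1.4949e+01  2.4300e-01]
```

```bash
python3 -m creep '0 0 0 0 -8 0 -1; 0 0 0 0 -14 0 -1; 0 0 0 0 -14 0 -1' && python3 -m creep '0 0 0.1 -6 0 0 -1; 0 0 0.2 -12 -1 0 -1; 0 0 0.28 -17 -2.5 0 -1; 0 0 0.36 -22 -4 0 -1; 0 0 0.44 -26.5 -6 0 -1; 0 0 0.52 -31 -8 0 -1; 0 0 0.6 -35 -11 0 -1; 0 0 0.68 -39 -14 0 -1; 0 0 0.75 -42 -16.5 0 -1; 0 0 0.75 -42 -16.5 0 -1'
python3 -c "
from h import *
im,D=grab_frame('scene');np.savez('pics/scene5.npz',im=im,D=D);print(go(.062,94.6-51.4,.112))"; python3 q.py pics/scene5.npz
```

```text
clock: 7.62
tcp_pos: [0.5939, 0.029, 0.1123]
orientation: [0.123, -3.139, -0.0]
contact_force: [-0.8, 0.1, 0.6]
grip_width: 0.0002
gripper_force: 0.0
clock: 8.88
tcp_pos: [0.6372, 0.017, 0.1122]
orientation: [-1.032, -2.967, -0.0]
contact_force: [0.2, -0.7, -0.9]
grip_width: -0.0001
gripper_force: 0.0
[ -0.     -0.      0.148 -11.923  -3.421   0.14 ]
pics/scene5.npz (np.float64(-17.64522305041147), 678, (np.float64(27.00264488811242), 21, np.float64(0.08157889823878642)))
```

```bash
python3 look.py 6; python3 q.py pics/scene6.npz
```

```text
pics/scene6.npz (np.float64(22.667819074121976), 672, (np.float64(16.315498501895526), 23, np.float64(0.08253284385567318)))
```

View pics/both6.png

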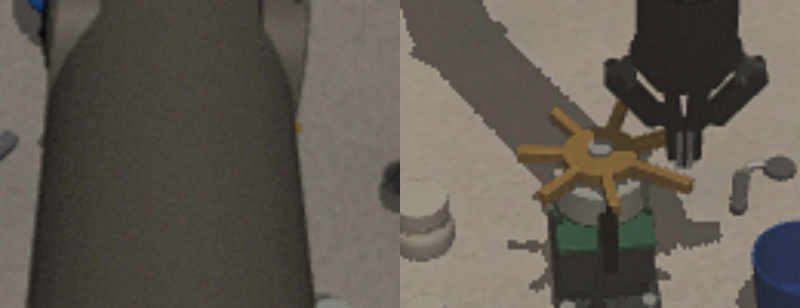

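The wheel was still springing in when that frame was taken: the long tab has swung past the trip point to about 17–22° (scene half, 690,185). That makes two clicks. I centre the finger, back out and check.

```bash
python3 -m creep '0 0 0.08 -6 -1.5 0 -1; 0 0 0.149 -12 -3 0 -1; 0 0 0.149 -14 11 0 -1; 0 0 0.149 -16 25 0 -1; 0 0 0.149 -18 39 0 -1; 0 0 0.149 -21 58 0 -1; 0 0 0.149 -21 58 0 -1'
python3 look.py 7; python3 q.py pics/scene7.npz; python3 -c "
from h import *
print(go(.125,94.6,.112))"
```

```text
clock: 9.9
tcp_pos: [0.6905, 0.0512, 0.112]
orientation: [1.247, 2.884, 0.002]
contact_force: [-0.3, 0.2, 0.1]
grip_width: 0.0004
gripper_force: 0.0
pics/scene7.npz (np.float64(17.236149547088072), 691, (np.float64(13.099712522691318), 18, np.float64(0.08253284385567318)))
[-1.0000e-03 -1.0000e-03 -8.9900e-01  9.8030e+01 -4.5668e+01  3.9000e-02]
```

At rest, with the long tab at 17°: one click to go. The last flick is the same but a little slower.

```bash
python3 -m creep '0 0 -0.17 21 -2 0 -1; 0 0 -0.34 42 -7 0 -1; 0 0 -0.51 61 -16 0 -1; 0 0 -0.68 79 -27 0 -1; 0 0 -0.84 93 -41 0 -1; 0 0 -0.898 98 -46 0 -1; 0 0 -0.898 98 -46 0 -1; 0 0 -0.898 86 -55 0 -1; 0 0 -0.898 74 -65 0 -1; 0 0 -0.898 62 -74 0 -1' && python3 -m creep '0 0 0 0 -8 0 -1; 0 0 0 0 -15 0 -1; 0 0 0 0 -15 0 -1' && python3 -m creep '0 0 0.1 -6 0 0 -1; 0 0 0.2 -12 -1 0 -1; 0 0 0.26 -16 -2 0 -1; 0 0 0.32 -19.5 -3 0 -1; 0 0 0.38 -23 -4.5 0 -1; 0 0 0.44 -26.5 -6 0 -1; 0 0 0.5 -30 -7.5 0 -1; 0 0 0.55 -32.5 -9 0 -1; 0 0 0.55 -32.5 -9 0 -1'
python3 -c "
from h import *
im,D=grab_frame('scene');np.savez('pics/scene8.npz',im=im,D=D);print(go(.062,94.6-51.4,.112))"; python3 q.py pics/scene8.npz
```

```text
clock: 11.25
tcp_pos: [0.5934, 0.0413, 0.1122]
orientation: [0.12, -3.139, 0.001]
contact_force: [-0.1, -0.0, -0.4]
grip_width: -0.0002
gripper_force: 0.0
clock: 11.62
tcp_pos: [0.5944, 0.028, 0.1123]
orientation: [0.122, -3.139, 0.0]
contact_force: [0.2, 0.9, 0.2]
grip_width: 0.0002
gripper_force: 0.0
clock: 12.75
tcp_pos: [0.6274, 0.023, 0.1121]
orientation: [-0.732, -3.055, -0.0]
contact_force: [-1.2, 0.4, -0.3]
grip_width: 0.0002
gripper_force: 0.2
[  0.     -0.      0.347 -22.251  -6.62    0.143]
pics/scene8.npz (np.float64(-2.995613489788988), 685, (np.float64(-7.559333377803682), 25, np.float64(0.0860589398223236)))
```

```bash
python3 -m creep '0 0 0.05 -3 -0.5 0 -1; 0 0 0.1 -6 -1 0 -1; 0 0 0.14 -9 -1.5 0 -1; 0 0 0.18 -11.5 -2 0 -1; 0 0 0.21 -13 -2.5 0 -1; 0 0 0.21 -13 -2.5 0 -1; 0 0 0.21 -13 -2.5 0 -1; 0 0 0.21 -13 -2.5 0 -1'
python3 -c "
from h import *
im,D=grab_frame('scene');np.savez('pics/scene9.npz',im=im,D=D);print(go(.062,94.6-51.4,.112))"; python3 q.py pics/scene9.npz
```

```text
clock: 13.8
tcp_pos: [0.6378, 0.014, 0.1123]
orientation: [-1.05, -2.961, -0.0]
contact_force: [0.3, 0.4, -0.1]
grip_width: -0.0001
gripper_force: 0.0
[ 0.    -0.     0.135 -9.414 -1.517  0.294]
pics/scene9.npz (np.float64(18.03345532968789), 626, (np.float64(-58.0594354510883), 2, np.float64(0.07359038366942428)))
```

The third click is in, at the rest phase. Now I retreat and look.

```bash
python3 -m creep '0 0 0.07 -5 -0.8 0 -1; 0 0 0.135 -9.5 -1.5 0 -1; 0 0 0.135 -11.5 13 0 -1; 0 0 0.135 -13.5 27 0 -1; 0 0 0.135 -15.5 41 0 -1; 0 0 0.135 -18 58 0 -1; 0 0 0.135 -18 58 -40 -1; 0 0 0.135 -18 58 -80 -1; 0 0 0.135 -18 58 -120 -1; 0 0 0.135 -18 58 -120 -1' && python3 -m creep '0 0 0 30 10 0 -1; 0 0 0 70 25 0 -1; 0 0 0 110 45 0 -1; 0 0 0 150 65 0 -1; 0 0 0 190 85 0 -1; 0 0 0 190 85 0 -1; 0 0 0 190 85 0 -1'
python3 look.py 10; python3 q.py pics/scene10.npz
python3 - <<'E'
from h import *
a,b=[np.load(f'pics/scene{k}.npz')['im'].astype(int) for k in(0,10)]
for n,p in dict(cup=(.755,.05,.033),vial=(.592,-.2,.027),jar=(.481,-.131,.025),proc=(.612,.115,.005)).items():
    u,v=proj('scene',p).astype(int);print(n,u,v,abs(a-b)[v-12:v+12,u-12:u+12].mean().round(1))
E
```

```text
clock: 15.1
tcp_pos: [0.6911, 0.0481, 0.2364]
orientation: [1.244, 2.878, 0.006]
contact_force: [-0.6, -0.2, -0.4]
grip_width: -0.0
gripper_force: 0.0
clock: 15.98
tcp_pos: [0.6202, 0.2442, 0.2314]
orientation: [-1.247, -2.883, 0.002]
contact_force: [0.3, -0.8, 0.7]
grip_width: -0.0004
gripper_force: 0.0
pics/scene10.npz (np.float64(17.428800646595917), 660, (np.float64(-37.28385592103744), 1, np.float64(0.07359038366942428)))
cup 360 262 2.2
vial 237 275 3.6
jar 236 239 3.6
proc 339 229 3.2
```

View pics/both10.png

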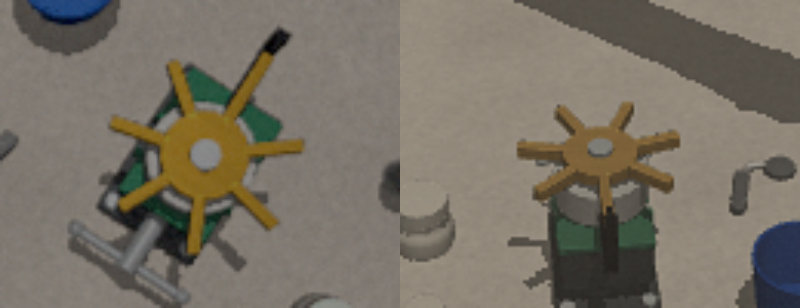

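The top half shows the long tab at the pointer (265,65, reaching to the black post) and the other six tabs short. The wheel is at rest phase 17.4°. The cup, vial, jar and processor look unmoved and the robot is clear of everything, so I hand in.

```bash
python3 -c "
from bench import r
print(r.hand_in())"
```

```text
the job is handed in; nothing more can be done
None
```

The wheel was flicked three clicks clockwise, its long tab rests at the pointer with the arm clear, and the job is handed in at about 16 s; the cup, vial, jar and processor looked unmoved, but I did not check the tweezers and brush separately.

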